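Feel the gap between two casting plates with a taper gauge

TASK

Check the gap between the two upright white plates of the gel-casting stand: lift the taper gauge out of its holder by the handle, then slide its blade, point down, in between the plates until both plates grip it snugly and it drags, without forcing the sprung plates wide apart or letting the flange come down on them. Finish while still holding the gauge, upright and still at that depth; do not let go of it, and leave the other things on the worktop alone.

Things in the scene. Friction and masses are not known exactly. Their poses are not given: they have to be found in the camera images.
- gauge_grip (a point): Centre of the handle of the loose taper gauge (about 120 g). z runs up the gauge, y across its thickness, x across its width. Handle: white ribbed block 30 (x) x 16 (y) x 50 (z) mm; grip across y from above. Below it a steel stop flange 36 x 26 x 6 mm, its top 25 mm below this point. At the start the gauge stands point down in its holder, flange on the holder's top.
- gauge_tip (a point): Centre of the lower end of the gauge's steel blade, 106 mm below gauge_grip along the gauge's z. The blade hangs below the flange: 75 mm long, 20 mm wide (x), 16 mm thick (y) at the flange, tapering evenly on both sides to 4 mm at the tip.
- gauge_stand: Grey plastic holder, fixed: block 64 x 64 mm, 90 mm high, with an 80 x 80 mm foot and an upright slot 24 (x) x 18 (y) mm for the blade. Origin at the centre of its underside on the worktop; z up. The gauge's axes are parallel to the holder's at the start.
- fixture: Aluminium base of the casting stand, fixed, 110 (x) x 130 (y) x 12 mm; origin at the centre of its underside on the worktop, z up. Over it two upright white plates, 100 (x) x 6 (y) x 90 (z) mm, stand parallel to its x axis, 8 to 10.5 mm apart across y (varies), tops 106 mm above the worktop. A lower dark steel bracket (92 mm) with springs is behind each.
- rim_a (a point): Middle of the top edge of the inner face of the plate on the fixture's +y side, 106 mm above the worktop. The middle of the gap is half-way between rim_a and rim_b; their distance is the gap.
- rim_b (a point): Middle of the top edge of the inner face of the plate on the fixture's -y side, 106 mm above the worktop.
- plate_a (a joint): How far the +y plate is pushed outward (along fixture +y), m: 0 at rest on its stop, at most 0.008. Its spring presses it inward with 3 N at rest and 4 N more per mm. The blade is snug when both plates have yielded about 0.5 to 2 mm; pushing the gauge farther down then takes about 4 to 11 N (friction varies).
- plate_b (a joint): The same for the -y plate, outward along fixture -y.
- pen: Blue-capped marker pen lying on the worktop, 131 mm long, 13 mm thick: leave alone.
- dish: Round petri dish, 93 mm across, 15 mm high: leave alone.
- tinbox: Round tin, 113 mm across, 44 mm high: leave alone.
- bottle: White reagent bottle with a ribbed cap, 47 mm across, 100 mm high: leave alone.
- refill: Green tray of pipette tips, 60 x 115 x 30 mm: leave alone.
- washer: White wash bottle with a bent spout, 85 x 58 mm, 151 mm high: leave alone.
Not all that is in view belongs to the job. Leave any brown or turquoise look-alike of the part that bears gauge_grip alone.

How it is judged:
By the outcome, as a careful person would: the job done as asked, in the order asked, and still so for the second after the job is handed in, while the arm keeps its last pose, push and grip.
It also fails if it takes over 43 s, if anything falls off the work surface, if the arm or the gripper's body presses on something with over 40 N, if the wrist force passes 120 N, or if a joint passes its speed limit or range.

ROBOT

A 6-joint arm with a two-finger parallel gripper is mounted at the origin on a cart in front of the work surface, level with it; the furniture and walls round the work are solid. World frame = base frame: x ahead of the robot, y to its left, z up, the work surface at z = 0. Lengths are in m, angles in rad, forces in N, time in s.
With the tool pointing down it reaches from about 0.3 to 0.875 m from the base axis. Payload 6.4 kg.
Tool frame: the origin (TCP) lies at the centre of the arm's flange, where the gripper is bolted on; the fingertips stand 173 mm ahead of it and the grasp point (between the pads) lies 155 mm ahead of it (tips_ahead is the distance from the TCP to the fingertips, in m); z points along the fingers, y is the line along which they close (so a half turn about z gives the same grasp; the last joint's range is limited). The gripper opens to 85 mm and grips with 20 to 120 N. Pads are 22 mm wide; open, the fingers measure 114 mm over their backs; the gripper's body (76 mm by 85 mm) begins 54 mm behind the grasp point. The pads swing forward as they close: fully open they stand 13 mm farther back than shut.
Start: joints at [1.12, 0.181, 1.607, -0, 1.354, -0.206], TCP at [0.139, 0.558, 0.405] pointing down, gripper open.
Joint ranges: [-2.99, 2.99], [-0.89, 2.07], [0.3, 2.58], [-1.14, 4.28], [0, 2.63], [-3.12, 3.12]. Speed limits (rad/s): [2.57, 2.57, 3.01, 3.14, 3.14, 3.14].

INTERFACE

Orientations are given as a unit quaternion [x, y, z, w].
In Python, from bench import get_obs, get_image, calibration, finish_job, tips_ahead gives the robot as it stands.
- The arm moves only by the tool send_rows, never from a script. Its argument "plan" is a list of rows, each an object with "delta_pos": the shift along the tool's x, y, z in units of 0.3 m (1.0 is 0.3 m), a list of three; "delta_rot": the turn, a rotation vector about the tool's x, y, z in units of 45 degrees (1.0 is 45 degrees), a list of three. In form: [{"delta_pos": [dx, dy, dz], "delta_rot": [ax, ay, az]}, ...]. A call has 1 to 5 rows; each row is the pose to reach, as a shift and turn from the pose commanded when the call began, along the tool's axes at that moment; what a row does not reach only later rows make up. A row lasts 1/12 s, in which the tool goes at most 41.7 mm and 7.16 degrees, less where a joint would pass 70% of its speed; a pose out of reach is approached as far as the arm can. A call with a number of a shift or a turn outside -1 to 1 is refused whole. A call with a gripper value outside its range is refused whole. "fingers" is the closure, from -1 (fully open) to 1 (shut), set as the call begins (left out, the last holds). The fingers move at their own pace and stop on an object; "grip_force" is the grip in N (left out, the last holds). Time passes only in rows, so rows that repeat a pose let the fingers close. It gives the time, the measured TCP pose, the force, the opening and the grip force at its end, in the units of the state.
- get_obs(): the state, without advancing time (a new reading comes with each control period).
- get_image(name): name is "side" or "top"; returns (picture, depth): 400x640x3 uint8, red, green, blue; 400x640 float32, m along the optical axis (not along the pixel's ray), 0 where there is no reading.
- calibration(name): a dict with "fx", "fy", "cx", "cy" (pixels), "rvec" (rotation vector, rad) and "tvec" (3), from world to camera coordinates, as OpenCV has them. Camera axes: x right, y down, z forward; pixel columns grow to the right and rows downward; lengths in m; the calibration is good to about 2 mm. A picture is of the moment at which its call begins. calibration takes no time and is no camera call.
- finish_job(): hands the job in; it is judged then, once.
The state is a dict: "clock": time; "qpos": joint angles; "joint_vel": joint speeds; "joint_efforts": joint torques, N m; "tool_pos": TCP position; "ee_rot": TCP orientation; "contact_force": force on the tool from outside, world axes, zero at the start; "wrist_torque": the same for the moment, N m; "finger_gap": opening from 0.0 (shut) to 1.0 (fully open); "grasp_force": force on a finger pad.
Only numpy, scipy, OpenCV 4.12 (cv2) and the standard library are available. Lean on these libraries where they do the work, as an engineer would, in place of code of your own. Each camera call takes 0.05 s, during which the arm holds its last target. There are 200 camera calls.

## Working session

There is one attempt and no reset: what is moved stays moved. The work goes in short steps, Python scripts to look and compute and a tool call to move; the robot and the scene stay as the last step left them, time stands still between calls to the robot, and variables do not carry over. Pictures are saved under pics/ and viewed, at most 10 in all, crops included, and the job is handed in when it is done.

Besides the shell and the picture viewer there is one more tool, called after ">>>" as name(argument=value, ...), one argument or row to a line, values as JSON. send_rows: Moves the arm, as the interface text tells. Its arguments: {"type":"object","properties":{"plan":{"type":"array"},"fingers":{"type":"number"},"grip_force":{"type":"number"}},"required":["plan"]}

```bash
mkdir -p pics; cat > h.py <<'E'
import numpy as np, cv2
from bench import *
def snap(n):
    im,d=get_image(n); np.savez(f'{n}.npz',im=im,d=d); return im,d
def cam(n):
    c=calibration(n); R=cv2.Rodrigues(np.array(c['rvec'],float))[0]; return c,R,np.array(c['tvec'],float).ravel()
def world(n,d):
    c,R,t=cam(n); v,u=np.mgrid[:d.shape[0],:d.shape[1]]
    P=np.stack([(u-c['cx'])/c['fx']*d,(v-c['cy'])/c['fy']*d,d],-1)
    return (P-t)@R
def save(im,f): cv2.imwrite(f,im[...,::-1])
E
python3 - <<'E'
from h import *
for n in('top','side'):
    im,d=snap(n); save(im,f'pics/{n}0.png'); c,R,t=cam(n); print(n,c['fx'],-R.T@t,R.round(2).tolist())
print(get_obs())
E
```

```text
top 394.3310202465359 [0.19733177 0.08957035 1.49630765] [[-0.02, -1.0, -0.0], [-0.98, 0.02, -0.21], [0.21, -0.0, -0.98]]
side 515.1195031071875 [ 0.35001972 -1.33986057  0.86313255] [[1.0, -0.1, -0.0], [-0.05, -0.47, -0.88], [0.08, 0.88, -0.47]]
{'clock': 0.1, 'qpos': array([ 1.11974041e+00,  1.81489023e-01,  1.60789989e+00, -1.09808497e-05,
        1.35382740e+00, -2.06282261e-01]), 'joint_vel': array([-0.0004746 , -0.00230314, -0.00350051, -0.0009289 , -0.00012779,
       -0.00192587]), 'joint_efforts': array([ 1.61195447e-03, -4.45875263e+01, -3.52243066e+01, -2.70194114e-04,
        4.10058288e-03,  5.37851031e-05]), 'tool_pos': array([0.13921707, 0.55765786, 0.40386543]), 'ee_rot': array([ 1.22080309e-01,  9.92519894e-01, -7.70101805e-04, -2.56970442e-04]), 'contact_force': array([ 0.00322496, -0.60182066, -0.45772939]), 'wrist_torque': array([0.01773505, 0.03589464, 0.03709692]), 'grasp_force': 0.0, 'finger_gap': 1.001602418475077}
```

View pics/top0.png

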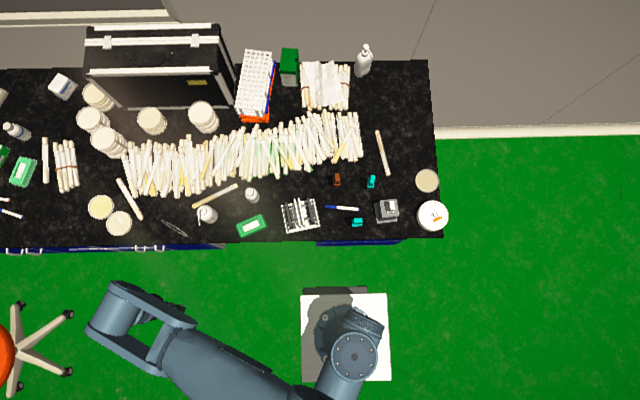

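View pics/side0.png

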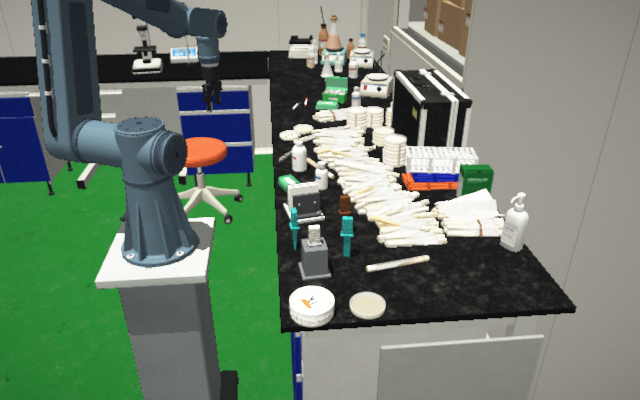

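The holder with the gauge is at top (387,210) and side (314,250). The fixture is at top (300,215) and side (305,202). The turquoise and brown look-alikes stand between them. Next I'll enlarge both areas.

```bash
python3 - <<'E'
from h import *
t=np.load('top.npz'); s=np.load('side.npz')
a=cv2.resize(t['im'][185:245,270:410],None,fx=5.6,fy=5.6,interpolation=cv2.INTER_CUBIC)
save(a,'pics/t1.png')
b=cv2.resize(s['im'][175:285,270:370],None,fx=5.4,fy=5.4,interpolation=cv2.INTER_CUBIC)
save(b,'pics/s1.png')
W=world('top',t['d'])
np.set_printoptions(precision=3,suppress=True,linewidth=200)
for (v0,v1,u0,u1,zs) in [(192,230,370,405,[(0.07,0.094),(0.13,0.16)]),(190,240,275,325,[(0.1,0.112),(.085,.096),(.008,.018)])]:
    P=W[v0:v1,u0:u1].reshape(-1,3)
    for z0,z1 in zs:
        Q=P[(P[:,2]>z0)&(P[:,2]<z1)]
        print(z0,len(Q))
        if len(Q)>3:
            r=cv2.minAreaRect((Q[:,:2]*1000).astype(np.float32)); print(r,Q.mean(0))
E
```

```text
0.07 235
((454.4996032714844, -172.3217010498047), (65.53794860839844, 64.49214935302734), 4.871539115905762) [ 0.451 -0.169  0.088]
0.13 47
((453.6288146972656, -172.23390197753906), (29.057941436767578, 16.111736297607422), 4.180665969848633) [ 0.453 -0.172  0.144]
0.1 85
((448.3257751464844, 154.08828735351562), (97.42001342773438, 20.314470291137695), 10.251786231994629) [0.447 0.154 0.106]
0.085 130
((444.67181396484375, 153.2686767578125), (93.49647521972656, 90.90229797363281), 9.845975875854492) [0.444 0.154 0.091]
0.008 377
((462.88262939453125, 147.8218994140625), (156.44802856445312, 161.2759246826172), 89.76947784423828) [0.442 0.153 0.013]
```

View pics/t1.png

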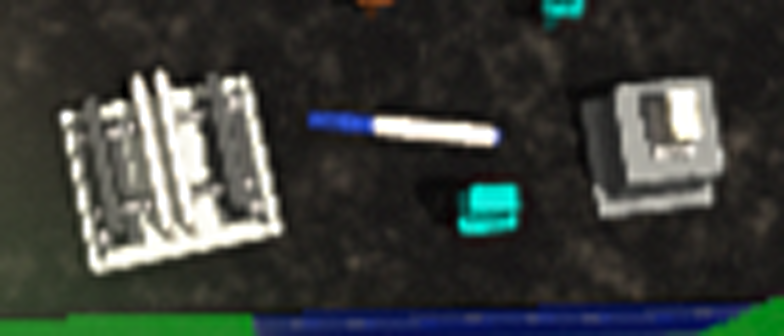

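View pics/s1.png

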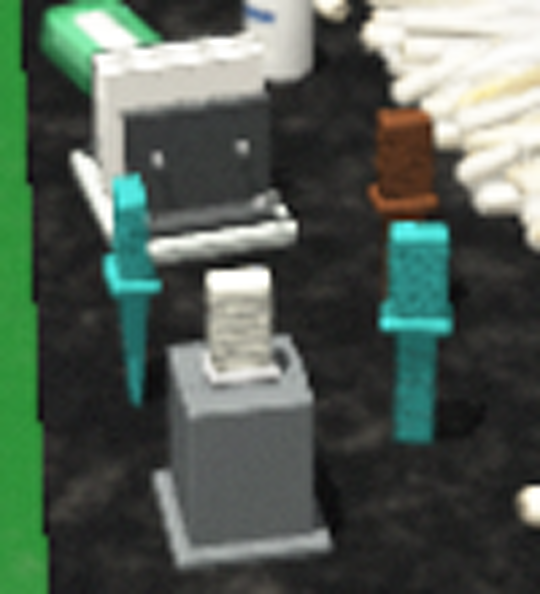

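Handle centre is about (0.4536, -0.172), x axis turned 4.5°. The plates' middle is about (0.448, 0.154), turned 10.2°. Now moving over towards the gauge.

>>> send_rows(
  plan=[
    {"delta_pos": [-0.08,-0.105,0],"delta_rot": [0,0,0]},
    {"delta_pos": [-0.16,-0.21,0],"delta_rot": [0,0,0]},
    {"delta_pos": [-0.24,-0.315,0],"delta_rot": [0,0,0]},
    {"delta_pos": [-0.32,-0.42,0],"delta_rot": [0,0,0]},
    {"delta_pos": [-0.4,-0.525,0],"delta_rot": [0,0,0]},
  ],
)

```text
clock: 0.52
tool_pos: [0.2176, 0.3743, 0.4041]
ee_rot: [0.122, 0.993, -0.0, -0.0]
contact_force: [1.7, -0.6, 0.6]
finger_gap: 0.999
grasp_force: 0.0
```

>>> send_rows(
  plan=[
    {"delta_pos": [-0.08,-0.105,0],"delta_rot": [0,0,0]},
    {"delta_pos": [-0.16,-0.21,0],"delta_rot": [0,0,0]},
    {"delta_pos": [-0.24,-0.315,0],"delta_rot": [0,0,0]},
    {"delta_pos": [-0.32,-0.42,0],"delta_rot": [0,0,0]},
    {"delta_pos": [-0.4,-0.525,0],"delta_rot": [0,0,0]},
  ],
)

```text
clock: 0.93
tool_pos: [0.2957, 0.1924, 0.4046]
ee_rot: [0.122, 0.993, 0.0, 0.0]
contact_force: [1.2, 0.7, -0.6]
finger_gap: 1.003
grasp_force: 0.0
```

>>> send_rows(
  plan=[
    {"delta_pos": [-0.08,-0.105,0],"delta_rot": [0,0,0]},
    {"delta_pos": [-0.16,-0.21,0],"delta_rot": [0,0,0]},
    {"delta_pos": [-0.24,-0.315,0],"delta_rot": [0,0,0]},
    {"delta_pos": [-0.32,-0.42,0],"delta_rot": [0,0,0]},
    {"delta_pos": [-0.4,-0.525,0],"delta_rot": [0,0,0]},
  ],
)

```text
clock: 1.35
tool_pos: [0.3741, 0.0102, 0.4047]
ee_rot: [0.122, 0.992, 0.0, 0.0]
contact_force: [1.7, 1.7, -1.0]
finger_gap: 1.002
grasp_force: 0.0
```

>>> send_rows(
  plan=[
    {"delta_pos": [-0.08,-0.105,0],"delta_rot": [0,0,-0.08]},
    {"delta_pos": [-0.16,-0.21,0],"delta_rot": [0,0,-0.16]},
    {"delta_pos": [-0.24,-0.315,0],"delta_rot": [0,0,-0.24]},
    {"delta_pos": [-0.32,-0.42,0],"delta_rot": [0,0,-0.32]},
    {"delta_pos": [-0.4,-0.53,0],"delta_rot": [0,0,-0.411]},
  ],
)

```text
clock: 1.77
tool_pos: [0.4522, -0.1731, 0.4043]
ee_rot: [-0.04, 0.999, 0.0, -0.0]
contact_force: [0.7, 0.7, 0.3]
finger_gap: 1.001
grasp_force: 0.0
```

```bash
cat >> h.py <<'E'
from scipy.spatial.transform import Rotation as Ro
np.set_printoptions(precision=4,suppress=True,linewidth=200)
def go(xyz,yaw):  # yaw deg of tool y axis in world; tool z down
    o=get_obs(); R=Ro.from_quat(o['ee_rot']); y=np.radians(yaw)
    Y=np.array([np.cos(y),np.sin(y),0]); Z=np.array([0,0,-1.]); T=Ro.from_matrix(np.stack([np.cross(Y,Z),Y,Z],1))
    print('t',o['clock'],'pos',o['tool_pos'],'gap',o['finger_gap'],'F',o['contact_force'],'M',o['wrist_torque'])
    print('dpos',R.inv().apply(np.array(xyz)-o['tool_pos'])/.3,'drot',np.degrees((R.inv()*T).as_rotvec())/45)
E
python3 - <<'E'
from h import *
go([.4536,-.172,.277],94.5); print(tips_ahead())
E
```

```text
t 1.7667 pos [ 0.4522 -0.1731  0.4043] gap 1.001166978629267 F [0.7119 0.7079 0.2977] M [ 0.0672 -0.0273  0.0278]
dpos [-0.0051  0.0029  0.4242] drot [ 0.0007 -0.0004  0.0026]Traceback (most recent call last):
  File "<stdin>", line 2, in <module>
TypeError: 'float' object is not callable
```

>>> send_rows(
  plan=[
    {"delta_pos": [-0.005,0.003,0.11],"delta_rot": [0,0,0]},
    {"delta_pos": [-0.005,0.003,0.22],"delta_rot": [0,0,0]},
    {"delta_pos": [-0.005,0.003,0.32],"delta_rot": [0,0,0]},
    {"delta_pos": [-0.005,0.003,0.39],"delta_rot": [0,0,0]},
    {"delta_pos": [-0.005,0.003,0.424],"delta_rot": [0,0,0]},
  ],
)

```text
clock: 2.18
tool_pos: [0.452, -0.1694, 0.2739]
ee_rot: [-0.039, 0.999, 0.002, -0.002]
contact_force: [-0.5, -0.5, 0.4]
finger_gap: 1.002
grasp_force: 0.0
```

>>> send_rows(
  plan=[
    {"delta_pos": [0,0,0],"delta_rot": [0,0,0]},
    {"delta_pos": [0,0,0],"delta_rot": [0,0,0]},
    {"delta_pos": [0,0,0],"delta_rot": [0,0,0]},
    {"delta_pos": [0,0,0],"delta_rot": [0,0,0]},
    {"delta_pos": [0,0,0],"delta_rot": [0,0,0]},
  ],
  fingers=1,
  grip_force=30,
)

```text
clock: 2.6
tool_pos: [0.454, -0.1704, 0.279]
ee_rot: [-0.039, 0.999, -0.001, 0.001]
contact_force: [0.2, -0.6, 0.7]
finger_gap: 0.301
grasp_force: 0.0
```

>>> send_rows(
  plan=[
    {"delta_pos": [0,0,0],"delta_rot": [0,0,0]},
    {"delta_pos": [0,0,0],"delta_rot": [0,0,0]},
    {"delta_pos": [0,0,0],"delta_rot": [0,0,0]},
    {"delta_pos": [0,0,0],"delta_rot": [0,0,0]},
    {"delta_pos": [0,0,0],"delta_rot": [0,0,0]},
  ],
)

```text
clock: 3.02
tool_pos: [0.454, -0.1708, 0.2787]
ee_rot: [-0.039, 0.999, -0.001, 0.001]
contact_force: [-0.3, -3.3, 6.2]
finger_gap: 0.185
grasp_force: 36.1
```

```bash
python3 - <<'E'
from h import *
go([.4536,-.172,.277],94.5); print(tips_ahead)
im,d=snap('side'); save(cv2.resize(im[150:290,250:390],None,fx=4,fy=4,interpolation=cv2.INTER_CUBIC),'pics/s2.png')
E
```

```text
t 3.0167 pos [ 0.454  -0.1708  0.2787] gap 0.18475075062943916 F [-0.2957 -3.2564  6.165 ] M [-0.4539  0.1389  0.0643]
dpos [ 0.0015 -0.004   0.0057] drot [-0.0028  0.0024 -0.0006]
0.1734
```

View pics/s2.png

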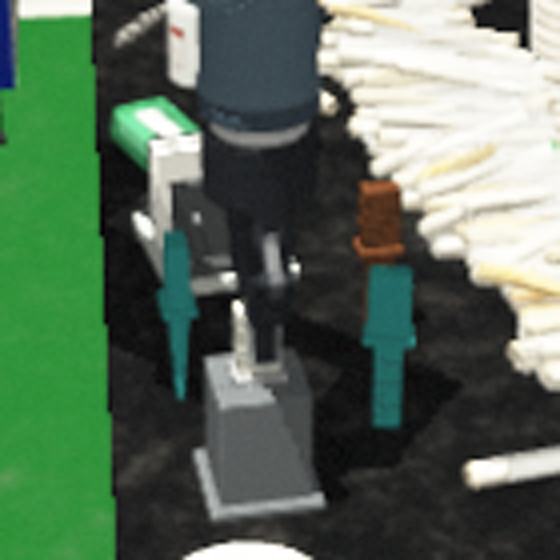

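The fingers hold the handle, but they look shifted towards +x (finger at x 255–286, handle 232–281 in the crop). I'll check this numerically.

```bash
python3 - <<'E'
from h import *
for n in('side','top'):
    c,R,t=cam(n)
    K=np.array([[c['fx'],0,c['cx']],[0,c['fy'],c['cy']],[0,0,1]])
    print(n,cv2.projectPoints(np.array([[.454,-.171,.124],[.454,-.171,.277],[.4536,-.172,.146]]),cv2.Rodrigues(R)[0],t,K,None)[0].reshape(-1,2))
import os
s=np.load('side.npz');W=world('side',s['d'])
for v in range(226,246,2):
    print(v,[tuple((W[v,u,[0,2]]*1000).round().astype(int)) +(int(s['im'][v,u].mean()),) for u in range(305,325)])
E
```

```text
side [[314.5741 232.2051]
 [314.3035 181.2142]
 [314.4216 225.4052]]
top [[390.1053 205.7722]
 [398.7237 196.6701]
 [391.5229 204.6912]]
226 [(np.int64(444), np.int64(-1), 10), (np.int64(448), np.int64(-3), 14), (np.int64(451), np.int64(0), 44), (np.int64(454), np.int64(-1), 216), (np.int64(439), np.int64(145), 254), (np.int64(442), np.int64(145), 236), (np.int64(444), np.int64(145), 73), (np.int64(445), np.int64(157), 32), (np.int64(446), np.int64(171), 28), (np.int64(448), np.int64(176), 26), (np.int64(450), np.int64(176), 25), (np.int64(453), np.int64(174), 26), (np.int64(456), np.int64(175), 24), (np.int64(459), np.int64(173), 28), (np.int64(461), np.int64(174), 25), (np.int64(464), np.int64(173), 28), (np.int64(466), np.int64(172), 20), (np.int64(468), np.int64(176), 27), (np.int64(502), np.int64(-2), 35), (np.int64(504), np.int64(2), 35)]
228 [(np.int64(443), np.int64(0), 21), (np.int64(447), np.int64(-2), 17), (np.int64(450), np.int64(-1), 37), (np.int64(453), np.int64(1), 142), (np.int64(438), np.int64(144), 233), (np.int64(441), np.int64(142), 229), (np.int64(443), np.int64(
[... 5539 characters left out ...]
np.int64(90), 173), (np.int64(430), np.int64(92), 170), (np.int64(433), np.int64(89), 163), (np.int64(435), np.int64(91), 187), (np.int64(438), np.int64(96), 237), (np.int64(440), np.int64(96), 232), (np.int64(443), np.int64(95), 231), (np.int64(446), np.int64(95), 221), (np.int64(449), np.int64(93), 156), (np.int64(451), np.int64(95), 131), (np.int64(454), np.int64(93), 122), (np.int64(456), np.int64(95), 106), (np.int64(459), np.int64(93), 107), (np.int64(462), np.int64(92), 108), (np.int64(465), np.int64(94), 110), (np.int64(468), np.int64(92), 116), (np.int64(470), np.int64(95), 113), (np.int64(473), np.int64(90), 63), (np.int64(476), np.int64(91), 64), (np.int64(479), np.int64(88), 63)]
```

The grasp is fine: handle x runs 438–468 mm, finger centre is at 455 mm. Now firm up the grip and lift straight up.

>>> send_rows(
  plan=[
    {"delta_pos": [0,0,0],"delta_rot": [0,0,0]},
    {"delta_pos": [0,0,0],"delta_rot": [0,0,0]},
    {"delta_pos": [0,0,-0.02],"delta_rot": [0,0,0]},
    {"delta_pos": [0,0,-0.06],"delta_rot": [0,0,0]},
    {"delta_pos": [0,0,-0.12],"delta_rot": [0,0,0]},
  ],
  fingers=1,
  grip_force=70,
)

```text
clock: 3.48
tool_pos: [0.4528, -0.1696, 0.3123]
ee_rot: [-0.039, 0.999, 0.001, -0.001]
contact_force: [1.1, -0.1, -1.7]
finger_gap: 0.174
grasp_force: 68.8
```

>>> send_rows(
  plan=[
    {"delta_pos": [0,0,-0.08],"delta_rot": [0,0,0]},
    {"delta_pos": [0,0,-0.18],"delta_rot": [0,0,0]},
    {"delta_pos": [0,0,-0.28],"delta_rot": [0,0,0]},
    {"delta_pos": [0,0,-0.38],"delta_rot": [0,0,0]},
    {"delta_pos": [0,0,-0.46],"delta_rot": [0,0,0]},
  ],
)

```text
clock: 3.9
tool_pos: [0.4532, -0.1696, 0.4535]
ee_rot: [-0.039, 0.999, 0.0, 0.0]
contact_force: [0.1, -1.2, -1.3]
finger_gap: 0.175
grasp_force: 69.0
```

```bash
python3 - <<'E'
from h import *
go([.448,.154,.452],100.2)
E
```

```text
t 3.9 pos [ 0.4532 -0.1696  0.4535] gap 0.17546628483116272 F [ 0.0908 -1.2356 -1.2913] M [-0.0694  0.0038 -0.0095]
dpos [-0.0672  1.0768  0.0055] drot [ 0.0006  0.0007 -0.127 ]
```

Now carry it to the fixture in two halves, turning in the second.

>>> send_rows(
  plan=[
    {"delta_pos": [0,0.08,0],"delta_rot": [0,0,0]},
    {"delta_pos": [0,0.2,0],"delta_rot": [0,0,0]},
    {"delta_pos": [-0.02,0.32,0],"delta_rot": [0,0,0]},
    {"delta_pos": [-0.03,0.44,0],"delta_rot": [0,0,0]},
    {"delta_pos": [-0.034,0.56,0],"delta_rot": [0,0,0]},
  ],
)

```text
clock: 4.32
tool_pos: [0.4498, -0.0001, 0.4511]
ee_rot: [-0.039, 0.999, 0.001, -0.001]
contact_force: [0.7, 0.2, -1.6]
finger_gap: 0.182
grasp_force: 69.0
```

>>> send_rows(
  plan=[
    {"delta_pos": [0,0.12,0],"delta_rot": [0,0,-0.03]},
    {"delta_pos": [0,0.24,0],"delta_rot": [0,0,-0.06]},
    {"delta_pos": [-0.02,0.36,0],"delta_rot": [0,0,-0.09]},
    {"delta_pos": [-0.03,0.46,0],"delta_rot": [0,0,-0.127]},
    {"delta_pos": [-0.033,0.517,0],"delta_rot": [0,0,-0.127]},
  ],
)

```text
clock: 4.73
tool_pos: [0.4473, 0.1566, 0.451]
ee_rot: [-0.091, 0.996, 0.001, -0.001]
contact_force: [-0.6, 0.1, -1.2]
finger_gap: 0.179
grasp_force: 69.1
```

>>> send_rows(
  plan=[
    {"delta_pos": [0,0,0],"delta_rot": [0,0,0]},
    {"delta_pos": [0,0,0],"delta_rot": [0,0,0]},
    {"delta_pos": [0,0,0.05],"delta_rot": [0,0,0]},
    {"delta_pos": [0,0,0.12],"delta_rot": [0,0,0]},
    {"delta_pos": [0,0,0.18],"delta_rot": [0,0,0]},
  ],
)

```text
clock: 5.15
tool_pos: [0.4482, 0.1524, 0.3967]
ee_rot: [-0.088, 0.996, -0.0, -0.0]
contact_force: [1.4, 0.1, -2.7]
finger_gap: 0.18
grasp_force: 69.0
```

>>> send_rows(
  plan=[
    {"delta_pos": [0,0,0],"delta_rot": [0,0,0]},
    {"delta_pos": [0,0,0],"delta_rot": [0,0,0]},
    {"delta_pos": [0,0,0],"delta_rot": [0,0,0]},
  ],
)

```text
clock: 5.4
tool_pos: [0.4487, 0.1529, 0.3985]
ee_rot: [-0.088, 0.996, -0.0, 0.0]
contact_force: [-0.7, 0.5, -1.0]
finger_gap: 0.179
grasp_force: 68.9
```

```bash
python3 - <<'E'
from h import *
go([.448,.154,.452],100.2)
s,_=snap('side'); t,_=snap('top')
a=cv2.resize(s[135:225,260:350],None,fx=6.5,fy=6.5,interpolation=cv2.INTER_CUBIC)
save(a,'pics/s3.png')
E
```

```text
t 5.4 pos [0.4487 0.1529 0.3985] gap 0.17854195706163334 F [-0.6768  0.4852 -0.9879] M [-0.0118  0.0279  0.0301]
dpos [ 0.0014  0.0041 -0.1785] drot [-0.0002  0.001  -0.0019]
```

View pics/s3.png

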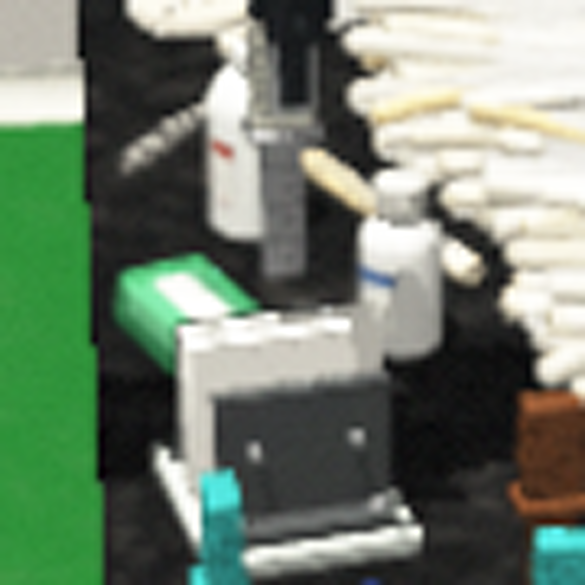

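The blade hangs upright over the plates with its tip around (285,275) in the crop, about 29 mm above the rims. The brackets and plates agree on the gap centre. The camera–robot bias at the grasp suggests about +1.8 mm in tool y. Lower gently.

>>> send_rows(
  plan=[
    {"delta_pos": [0,0.006,0.02],"delta_rot": [0,0,0]},
    {"delta_pos": [0,0.006,0.05],"delta_rot": [0,0,0]},
    {"delta_pos": [0,0.006,0.075],"delta_rot": [0,0,0]},
    {"delta_pos": [0,0.006,0.083],"delta_rot": [0,0,0]},
    {"delta_pos": [0,0.006,0.083],"delta_rot": [0,0,0]},
  ],
)

```text
clock: 5.92
tool_pos: [0.4475, 0.1554, 0.3712]
ee_rot: [-0.089, 0.996, -0.0, -0.001]
contact_force: [0.1, -0.1, -1.4]
finger_gap: 0.176
grasp_force: 69.0
```

>>> send_rows(
  plan=[
    {"delta_pos": [0,0,0.006],"delta_rot": [0,0,0]},
    {"delta_pos": [0,0,0.012],"delta_rot": [0,0,0]},
    {"delta_pos": [0,0,0.018],"delta_rot": [0,0,0]},
    {"delta_pos": [0,0,0.024],"delta_rot": [0,0,0]},
    {"delta_pos": [0,0,0.03],"delta_rot": [0,0,0]},
  ],
)

```text
clock: 6.33
tool_pos: [0.448, 0.1554, 0.3636]
ee_rot: [-0.089, 0.996, 0.0, 0.0]
contact_force: [-0.2, 1.0, -2.1]
finger_gap: 0.18
grasp_force: 69.0
```

>>> send_rows(
  plan=[
    {"delta_pos": [0,0,0],"delta_rot": [0,0,0]},
    {"delta_pos": [0,0,0],"delta_rot": [0,0,0]},
    {"delta_pos": [0,0,0],"delta_rot": [0,0,0]},
  ],
)

```text
clock: 6.58
tool_pos: [0.448, 0.1554, 0.3637]
ee_rot: [-0.089, 0.996, 0.0, 0.0]
contact_force: [-0.3, 0.1, -0.7]
finger_gap: 0.178
grasp_force: 69.0
```

```bash
python3 - <<'E'
from h import *
go([.448,.154,.452],100.2)
s,_=snap('side')
a=cv2.resize(s[135:225,260:350],None,fx=6.5,fy=6.5,interpolation=cv2.INTER_CUBIC)
save(a,'pics/s4.png')
E
```

```text
t 6.5833 pos [0.448  0.1554 0.3637] gap 0.1777199718547919 F [-0.3474  0.1416 -0.7275] M [ 0.0336 -0.0239  0.0358]
dpos [ 0.0007 -0.0044 -0.2945] drot [-0.      0.0002 -0.0003]
```

View pics/s4.png

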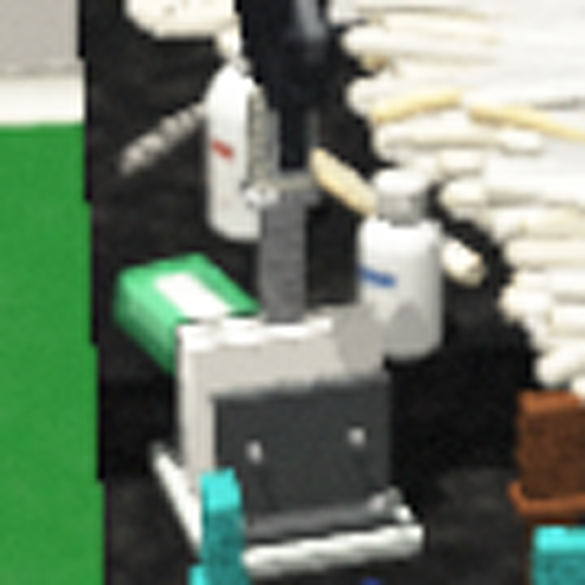

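The blade bottom is now at (283,318), just at or behind the near plate's top edge, with no contact force. Continue down slowly.

>>> send_rows(
  plan=[
    {"delta_pos": [0,0,0.007],"delta_rot": [0,0,0]},
    {"delta_pos": [0,0,0.014],"delta_rot": [0,0,0]},
    {"delta_pos": [0,0,0.021],"delta_rot": [0,0,0]},
    {"delta_pos": [0,0,0.028],"delta_rot": [0,0,0]},
    {"delta_pos": [0,0,0.035],"delta_rot": [0,0,0]},
  ],
)

```text
clock: 7.05
tool_pos: [0.4479, 0.1553, 0.3528]
ee_rot: [-0.089, 0.996, -0.0, -0.0]
contact_force: [0.4, -0.7, -1.7]
finger_gap: 0.174
grasp_force: 69.0
```

>>> send_rows(
  plan=[
    {"delta_pos": [0,0,0],"delta_rot": [0,0,0]},
    {"delta_pos": [0,0,0],"delta_rot": [0,0,0]},
  ],
)

```text
clock: 7.22
tool_pos: [0.4479, 0.1553, 0.3529]
ee_rot: [-0.089, 0.996, -0.0, -0.0]
contact_force: [-0.0, -0.4, -1.0]
finger_gap: 0.179
grasp_force: 69.0
```

>>> send_rows(
  plan=[
    {"delta_pos": [0,0,0.008],"delta_rot": [0,0,0]},
    {"delta_pos": [0,0,0.016],"delta_rot": [0,0,0]},
    {"delta_pos": [0,0,0.024],"delta_rot": [0,0,0]},
    {"delta_pos": [0,0,0.03],"delta_rot": [0,0,0]},
    {"delta_pos": [0,0,0.03],"delta_rot": [0,0,0]},
  ],
)

```text
clock: 7.63
tool_pos: [0.4478, 0.1553, 0.3435]
ee_rot: [-0.089, 0.996, 0.0, -0.0]
contact_force: [-0.2, 0.5, -0.9]
finger_gap: 0.179
grasp_force: 69.0
```

>>> send_rows(
  plan=[
    {"delta_pos": [0,0,0],"delta_rot": [0,0,0]},
    {"delta_pos": [0,0,0],"delta_rot": [0,0,0]},
  ],
)

```text
clock: 7.8
tool_pos: [0.448, 0.1553, 0.3441]
ee_rot: [-0.089, 0.996, -0.0, 0.0]
contact_force: [0.7, -0.0, -1.2]
finger_gap: 0.178
grasp_force: 69.0
```

>>> send_rows(
  plan=[
    {"delta_pos": [0,0.003,0],"delta_rot": [0,0,0]},
    {"delta_pos": [0,0.003,0],"delta_rot": [0,0,0]},
    {"delta_pos": [0,0.003,0],"delta_rot": [0,0,0]},
  ],
)

```text
clock: 8.05
tool_pos: [0.4479, 0.1561, 0.3442]
ee_rot: [-0.089, 0.996, -0.0, 0.0]
contact_force: [0.3, -1.1, -1.7]
finger_gap: 0.179
grasp_force: 69.1
```

>>> send_rows(
  plan=[
    {"delta_pos": [0,-0.006,0],"delta_rot": [0,0,0]},
    {"delta_pos": [0,-0.006,0],"delta_rot": [0,0,0]},
    {"delta_pos": [0,-0.006,0],"delta_rot": [0,0,0]},
  ],
)

```text
clock: 8.3
tool_pos: [0.4481, 0.1546, 0.3442]
ee_rot: [-0.089, 0.996, 0.0, 0.0]
contact_force: [-0.1, 1.6, -0.0]
finger_gap: 0.177
grasp_force: 69.0
```

The play is roughly symmetric about y ≈ 0.1553, so recentre and go deeper.

>>> send_rows(
  plan=[
    {"delta_pos": [0,0.003,0],"delta_rot": [0,0,0]},
    {"delta_pos": [0,0.003,0.006],"delta_rot": [0,0,0]},
    {"delta_pos": [0,0.003,0.012],"delta_rot": [0,0,0]},
    {"delta_pos": [0,0.003,0.018],"delta_rot": [0,0,0]},
    {"delta_pos": [0,0.003,0.024],"delta_rot": [0,0,0]},
  ],
)

```text
clock: 8.72
tool_pos: [0.448, 0.1553, 0.3367]
ee_rot: [-0.089, 0.996, -0.0, 0.0]
contact_force: [-1.3, -0.3, 1.8]
finger_gap: 0.178
grasp_force: 69.2
```

>>> send_rows(
  plan=[
    {"delta_pos": [0,0,0],"delta_rot": [0,0,0]},
    {"delta_pos": [0,0,0],"delta_rot": [0,0,0]},
    {"delta_pos": [0,0,0],"delta_rot": [0,0,0]},
  ],
)

```text
clock: 8.97
tool_pos: [0.4479, 0.1553, 0.3366]
ee_rot: [-0.089, 0.996, 0.0, -0.0]
contact_force: [1.9, 0.7, -4.2]
finger_gap: 0.176
grasp_force: 68.8
```

>>> send_rows(
  plan=[
    {"delta_pos": [0,0,0.005],"delta_rot": [0,0,0]},
    {"delta_pos": [0,0,0.01],"delta_rot": [0,0,0]},
    {"delta_pos": [0,0,0.01],"delta_rot": [0,0,0]},
  ],
)

```text
clock: 9.22
tool_pos: [0.4482, 0.1554, 0.3342]
ee_rot: [-0.089, 0.996, -0.0, 0.0]
contact_force: [0.3, -0.4, -0.4]
finger_gap: 0.18
grasp_force: 69.3
```

```bash
cat >> h.py <<'E'
def st():
    o=get_obs(); R=Ro.from_quat(o['ee_rot']).inv(); p=o['tool_pos']
    print('t',o['clock'],'pos',p,'F tool',R.apply(o['contact_force']),'M tool',R.apply(o['wrist_torque']),'tip depth mm',(.106-(p[2]-.2637))*1e3)
E
python3 -c "from h import *; st()"
```

```text
t 9.2167 pos [0.4482 0.1554 0.3342] F tool [-0.2268 -0.4626  0.3892] M tool [-0.057  -0.1157 -0.0132] tip depth mm 35.54105565165656
```

>>> send_rows(
  plan=[
    {"delta_pos": [0,0,0.005],"delta_rot": [0,0,0]},
    {"delta_pos": [0,0,0.01],"delta_rot": [0,0,0]},
  ],
)

```text
clock: 9.38
tool_pos: [0.4483, 0.1554, 0.3314]
ee_rot: [-0.089, 0.996, -0.0, 0.001]
contact_force: [0.8, 0.7, 3.9]
finger_gap: 0.177
grasp_force: 69.5
```

>>> send_rows(
  plan=[
    {"delta_pos": [0,0,0.005],"delta_rot": [0,0,0]},
    {"delta_pos": [0,0,0.01],"delta_rot": [0,0,0]},
  ],
)

```text
clock: 9.55
tool_pos: [0.4482, 0.1553, 0.3282]
ee_rot: [-0.089, 0.996, -0.0, 0.001]
contact_force: [0.5, -0.5, 5.7]
finger_gap: 0.177
grasp_force: 69.6
```

>>> send_rows(
  plan=[
    {"delta_pos": [0,0,0],"delta_rot": [0,0,0]},
    {"delta_pos": [0,0,0],"delta_rot": [0,0,0]},
  ],
)

```text
clock: 9.72
tool_pos: [0.4482, 0.1553, 0.3279]
ee_rot: [-0.089, 0.996, 0.0, 0.0]
contact_force: [1.5, 0.1, 3.1]
finger_gap: 0.177
grasp_force: 69.6
```

```bash
python3 -c "from h import *; st()"
```

```text
t 9.7167 pos [0.4482 0.1553 0.3279] F tool [-1.5302 -0.187  -3.0899] M tool [-0.0159 -0.4003 -0.0715] tip depth mm 41.78418898093535
```

The plates are gripping (drag is rising). To find the onset depth, and so the gap, I'll back up 12 mm and come down again in 1.5 mm steps.

>>> send_rows(
  plan=[
    {"delta_pos": [0,0,-0.01],"delta_rot": [0,0,0]},
    {"delta_pos": [0,0,-0.025],"delta_rot": [0,0,0]},
    {"delta_pos": [0,0,-0.04],"delta_rot": [0,0,0]},
    {"delta_pos": [0,0,-0.04],"delta_rot": [0,0,0]},
    {"delta_pos": [0,0,-0.04],"delta_rot": [0,0,0]},
  ],
)

```text
clock: 10.13
tool_pos: [0.448, 0.1554, 0.3403]
ee_rot: [-0.089, 0.996, 0.0, 0.0]
contact_force: [0.4, 0.1, -1.5]
finger_gap: 0.18
grasp_force: 68.8
```

>>> send_rows(
  plan=[
    {"delta_pos": [0,0,0.0025],"delta_rot": [0,0,0]},
    {"delta_pos": [0,0,0.005],"delta_rot": [0,0,0]},
  ],
)

```text
clock: 10.3
tool_pos: [0.4479, 0.1554, 0.3384]
ee_rot: [-0.089, 0.996, 0.0, 0.0]
contact_force: [-0.2, -0.3, -1.5]
finger_gap: 0.178
grasp_force: 68.8
```

>>> send_rows(
  plan=[
    {"delta_pos": [0,0,0.0025],"delta_rot": [0,0,0]},
    {"delta_pos": [0,0,0.005],"delta_rot": [0,0,0]},
  ],
)

```text
clock: 10.47
tool_pos: [0.448, 0.1554, 0.3369]
ee_rot: [-0.089, 0.996, 0.0, 0.0]
contact_force: [-1.0, -0.3, 0.5]
finger_gap: 0.177
grasp_force: 69.2
```

>>> send_rows(
  plan=[
    {"delta_pos": [0,0,0.0025],"delta_rot": [0,0,0]},
    {"delta_pos": [0,0,0.005],"delta_rot": [0,0,0]},
  ],
)

```text
clock: 10.63
tool_pos: [0.4481, 0.1554, 0.3357]
ee_rot: [-0.089, 0.996, 0.0, 0.0]
contact_force: [-0.5, 0.3, 1.6]
finger_gap: 0.182
grasp_force: 69.4
```

>>> send_rows(
  plan=[
    {"delta_pos": [0,0,0.0025],"delta_rot": [0,0,0]},
    {"delta_pos": [0,0,0.005],"delta_rot": [0,0,0]},
  ],
)

```text
clock: 10.8
tool_pos: [0.4482, 0.1554, 0.3342]
ee_rot: [-0.089, 0.996, -0.0, 0.0]
contact_force: [0.6, 0.4, 2.0]
finger_gap: 0.179
grasp_force: 69.4
```

>>> send_rows(
  plan=[
    {"delta_pos": [0,0,0.0025],"delta_rot": [0,0,0]},
    {"delta_pos": [0,0,0.005],"delta_rot": [0,0,0]},
  ],
)

```text
clock: 10.97
tool_pos: [0.4482, 0.1554, 0.3326]
ee_rot: [-0.089, 0.996, -0.0, 0.0]
contact_force: [-0.6, 0.6, 3.3]
finger_gap: 0.181
grasp_force: 69.5
```

>>> send_rows(
  plan=[
    {"delta_pos": [0,0,0.0025],"delta_rot": [0,0,0]},
    {"delta_pos": [0,0,0.005],"delta_rot": [0,0,0]},
  ],
)

```text
clock: 11.13
tool_pos: [0.4481, 0.1553, 0.3311]
ee_rot: [-0.089, 0.996, -0.0, 0.0]
contact_force: [-0.2, 0.9, 2.8]
finger_gap: 0.177
grasp_force: 69.6
```

>>> send_rows(
  plan=[
    {"delta_pos": [0,0,0.0025],"delta_rot": [0,0,0]},
    {"delta_pos": [0,0,0.005],"delta_rot": [0,0,0]},
  ],
)

```text
clock: 11.3
tool_pos: [0.4481, 0.1553, 0.3295]
ee_rot: [-0.089, 0.996, -0.0, 0.0]
contact_force: [0.3, 0.6, 5.3]
finger_gap: 0.176
grasp_force: 69.6
```

>>> send_rows(
  plan=[
    {"delta_pos": [0,0,0.0025],"delta_rot": [0,0,0]},
    {"delta_pos": [0,0,0.005],"delta_rot": [0,0,0]},
  ],
)

```text
clock: 11.47
tool_pos: [0.4481, 0.1553, 0.328]
ee_rot: [-0.089, 0.996, -0.0, 0.0]
contact_force: [0.5, 0.8, 4.4]
finger_gap: 0.18
grasp_force: 69.7
```

```bash
python3 -c "from h import *; st()"
```

```text
t 11.4667 pos [0.4481 0.1553 0.328 ] F tool [-0.6122  0.7112 -4.4307] M tool [0.0275 0.0088 0.0005] tip depth mm 41.70476927872931
```

Onset is at about 32.5 mm depth, so the gap is about 9.2 mm and each plate has yielded about 0.75 mm. Lateral force is balanced. Go 5 mm deeper for about 1.15 mm each, then hold.

>>> send_rows(
  plan=[
    {"delta_pos": [0,0,0.004],"delta_rot": [0,0,0]},
    {"delta_pos": [0,0,0.008],"delta_rot": [0,0,0]},
    {"delta_pos": [0,0,0.012],"delta_rot": [0,0,0]},
    {"delta_pos": [0,0,0.016],"delta_rot": [0,0,0]},
  ],
)

```text
clock: 11.8
tool_pos: [0.4481, 0.1553, 0.3234]
ee_rot: [-0.089, 0.996, -0.0, 0.0]
contact_force: [-0.5, 0.1, 7.3]
finger_gap: 0.178
grasp_force: 69.9
```

>>> send_rows(
  plan=[
    {"delta_pos": [0,0,0],"delta_rot": [0,0,0]},
    {"delta_pos": [0,0,0],"delta_rot": [0,0,0]},
    {"delta_pos": [0,0,0],"delta_rot": [0,0,0]},
    {"delta_pos": [0,0,0],"delta_rot": [0,0,0]},
    {"delta_pos": [0,0,0],"delta_rot": [0,0,0]},
  ],
)

```text
clock: 12.22
tool_pos: [0.4481, 0.1553, 0.3232]
ee_rot: [-0.089, 0.996, -0.0, 0.0]
contact_force: [0.9, 0.5, 4.6]
finger_gap: 0.179
grasp_force: 69.9
```

```bash
python3 - <<'E'
from h import *
st()
s,_=snap('side')
st()
save(cv2.resize(s[135:225,260:350],None,fx=6.5,fy=6.5,interpolation=cv2.INTER_CUBIC),'pics/s5.png')
E
```

```text
t 12.2167 pos [0.4481 0.1553 0.3232] F tool [-1.0028  0.3644 -4.5862] M tool [ 0.0717 -0.2336 -0.0125] tip depth mm 46.52653399772606
t 12.2667 pos [0.4481 0.1553 0.3232] F tool [-0.8195 -0.5682 -4.112 ] M tool [ 0.0434 -0.3235  0.0084] tip depth mm 46.503678956289555
```

View pics/s5.png

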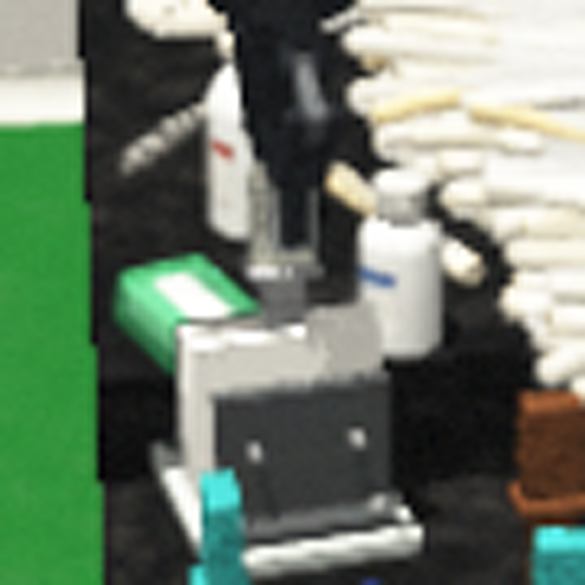

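The blade is between the plates. The flange, at rows 265–280, is clear above the plate tops at about row 325. The gauge is upright and still, the side force is near zero, and the drag was about 8 N. Handing in.

```bash
python3 -c "from bench import *; print(finish_job())"
```

```text
the job is handed in; nothing more can be done
None
```

The job is handed in: the arm still holds the gauge upright and still, with its blade about 46 mm down between the plates, each pushed out an estimated 1.15 mm with about 8 N of drag, and the flange is clear above them.

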